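# Rake the clothes pegs into a tight row

## Robot

A 7-joint arm with a two-finger parallel gripper is mounted at the origin on a cart in front of the work surface, level with it; the furniture and walls round the work are solid. World frame = base frame: x ahead of the robot, y to its left, z up, the work surface at z = 0. Lengths are in mm, angles in rad, forces in N, time in s.
With the tool pointing down it reaches from about 425 to 925 mm from the base axis. Payload 6.8 kg.
Tool frame: the origin (TCP) lies on the mounting face of the last link; the fingertips stand 173 mm ahead of it and the grasp point (between the pads) lies 155 mm ahead of it; z points along the fingers, x is the direction in which the jaws open and shut, and the axes are right-handed (so a half turn about z gives the same grasp; the last joint's range is limited). The gripper opens to 85 mm and grips with 20 to 120 N. Pads are 22 mm wide; open, the fingers measure 114 mm over their backs; the gripper's body (76 mm by 85 mm) begins 54 mm behind the grasp point. The pads swing forward as they close: fully open they stand 13 mm farther back than shut.
Start: joints at [1.178, 0.477, 0.022, 1.555, -0.011, 1.109, -0.083], TCP at [189.657, -647.822, 404.708] pointing down, gripper open.
Joint ranges: [-2.96, 2.96], [-0.34, 2.1], [-1.41, 1.46], [0.24, 2.44], [-1.37, 4.51], [0.17, 1.92], [-2.96, 2.96]. Speed limits (rad/s): [2.39, 2.39, 3.14, 3.14, 3.14, 3.14, 3.14].

## Interface

Orientations are given as a unit quaternion [w, x, y, z].
In Python, from bench import r gives the robot as it stands.
- The arm moves only by the shell command python3 -m crank 'ROWS'. ROWS is JSON, a list of rows, each a list of 3 entries, a list of its own where there are three numbers: the turn, a rotation vector about the tool's x, y, z in rad, then the shift along the tool's x, y, z in m, then the finger opening in m, from 0 to 0.0854. A call has 1 to 5 rows; each row shifts and turns the pose as measured when the row begins, along the tool's axes as they then stand; what a row does not reach is not made up. A row lasts 1/8 s, in which the tool goes at most 62.5 mm and 10.7 degrees, less where a joint would pass 70% of its speed; a pose out of reach is approached as far as the arm can. A call is refused whole if a number of a shift passes 0.0625 or a number of a turn 0.188, either way. A call with a gripper value outside its range is refused whole. The fingers move at their own pace and stop on an object; the grip force is fixed at half the most. Time passes only in rows, so rows that do not move let the fingers close. It gives the time, the measured TCP pose, the force and the opening at its end, in the units of the state.
- r.get_obs(): the state, without advancing time (a new reading comes with each control period).
- r.capture(name): name is "scene" or "top" or "wrist"; returns a dict with "image" (400x640x3 uint8, blue, green, red), "range_z" (400x640 float32, mm along the optical axis (not along the pixel's ray), 0 where there is no reading), "camera_matrix" (3x3 intrinsics, pixels), "position" and "rotation" of the camera in the world. Camera axes: x right, y up, looking along -z (the intrinsics and any distortion apply to the point x, -y, -z); pixel columns grow to the right and rows downward; lengths in mm; the calibration is good to about 2 mm. A picture is of the moment at which its call begins.
- r.job_done(): hands the job in, once; it reports no verdict.
The state is a dict: "time_s": time; "joint_pos": joint angles; "qd": joint speeds; "effort": joint torques, N m; "tool_pos": TCP position; "tcp_rot": TCP orientation; "wrist_force": force on the tool from outside, world axes, zero at the start; "moment": the same for the moment, N m; "gripper_width": finger opening in mm.
Only numpy, scipy, OpenCV 4.12 (cv2) and the standard library are available. Lean on these libraries where they do the work, as an engineer would, in place of code of your own. Each camera call takes 0.05 s, during which the arm holds its last target. There are 200 camera calls.

## Task

Pick up the small toothed rake by its upright grip and comb the four scattered clothes pegs along the wooden tray to the stop rail at its far end, so that they lie flat, side by side and parallel to the rail. With the rake, press the closed-up row against the rail with a definite but gentle push (about 12 N, held for about half a second; 18 N is too hard), then stand the rake upright on the worktop, off the tray, and let go. Touch the pegs with the rake only, leave them on the tray, and do not disturb the other things.

Things in the scene. Friction and masses are not known exactly. Their poses are not given: they have to be found in the camera images.
- rake_grip (a point): Centre of the grip of a loose wooden rake (about 160 g, 96 mm wide along its y, 30 mm deep along x, 82 mm tall) that stands upright on its teeth. The grip is an upright plate, 14 mm thick (x), 64 mm wide (y), 31 to 82 mm above the tooth tips; this point is 56 mm above them. z is up.
- rake: The same rake, same axes; origin midway between the tooth tips at their height. Its head (30 x 96 mm) is 17 to 31 mm above the tips; below it are two rows of seven 6 mm steel teeth 13.5 mm apart, at x = +10 and -10 mm (outer faces at +13 and -13 mm). Front and back are alike.
- tray: Fixed wooden tray on the worktop, 300 mm (x) by 144 mm (y); origin at the centre of its underside, z up, +x along the tray to the stop rail, roughly away from the robot. Floor 6 mm thick. Side rails along the long edges: 12 mm wide, 22 mm high, 120 mm apart inside. The end at -x is open.
- stop_rear (a point): On the tray at x = 135 mm, z = 16 mm: where the near face of the stop rail stands at its rearmost setting. The rail is a wooden bar across the tray, 14 mm thick, top 26.5 mm above the worktop. It is adjustable and firmly clamped 0 to 30 mm nearer the open end than this point; how much is not measured and must be felt.
- peg0: One of four like wooden clothes pegs lying flat on the tray floor, 72 mm long (y), 15 wide (x), 12 high, 14 g; origin under its centre. They start one behind another along the tray, lengths roughly across it (turned up to 26 degrees), none reaching nearer the open end than tray x = -90 mm, so the rake can come down behind them. Four side by side are 60 mm deep.
- peg1: One of four like wooden clothes pegs lying flat on the tray floor, 72 mm long (y), 15 wide (x), 12 high, 14 g; origin under its centre. They start one behind another along the tray, lengths roughly across it (turned up to 26 degrees), none reaching nearer the open end than tray x = -90 mm, so the rake can come down behind them. Four side by side are 60 mm deep.
- peg2: One of four like wooden clothes pegs lying flat on the tray floor, 72 mm long (y), 15 wide (x), 12 high, 14 g; origin under its centre. They start one behind another along the tray, lengths roughly across it (turned up to 26 degrees), none reaching nearer the open end than tray x = -90 mm, so the rake can come down behind them. Four side by side are 60 mm deep.
- peg3: One of four like wooden clothes pegs lying flat on the tray floor, 72 mm long (y), 15 wide (x), 12 high, 14 g; origin under its centre. They start one behind another along the tray, lengths roughly across it (turned up to 26 degrees), none reaching nearer the open end than tray x = -90 mm, so the rake can come down behind them. Four side by side are 60 mm deep.
- wax_tin: Bystander: round flat dark tin, 70 mm across, 25 mm high; origin under its centre.
- stain_stick: Bystander: upright stick-shaped container, 29 mm across, 99 mm high; origin under its centre.
- spool: Bystander: upright wooden spool with pale thread, 29 mm across, 40 mm high; origin under its centre.
Not all that is in view belongs to the job. Leave any green look-alike of the rake alone.

How it is judged (in metres and radians):
On the way, in this order (a step that is already met when the one before it is completed fails the run):
1. the rake is picked up (height (world z) of rake above 0.02 m), for 0.1 s.
2. the pegs are combed into one closed row at the stop rail and the rake presses it there with more than 8 N (angle between the y axis of each of peg0, peg1, peg2, peg3 and the y axis of tray, either way round below 0.08 rad and angle between each of peg0, peg1, peg2, peg3's own z axis and vertical below 0.1 rad and height (world z) of each of peg0, peg1, peg2, peg3 below 0.01 m and x of peg0 in the frame of tray between 0.04 and 0.132 m and x of peg0 in the frame of peg1 between -0.0485 and 0.0485 m and x of peg0 in the frame of peg2 between -0.0485 and 0.0485 m and x of peg0 in the frame of peg3 between -0.0485 and 0.0485 m and x of peg1 in the frame of tray between 0.04 and 0.132 m and x of peg1 in the frame of peg0 between -0.0485 and 0.0485 m and x of peg1 in the frame of peg2 between -0.0485 and 0.0485 m and x of peg1 in the frame of peg3 between -0.0485 and 0.0485 m and x of peg2 in the frame of tray between 0.04 and 0.132 m and x of peg2 in the frame of peg0 between -0.0485 and 0.0485 m and x of peg2 in the frame of peg1 between -0.0485 and 0.0485 m and x of peg2 in the frame of peg3 between -0.0485 and 0.0485 m and x of peg3 in the frame of tray between 0.04 and 0.132 m and x of peg3 in the frame of peg0 between -0.0485 and 0.0485 m and x of peg3 in the frame of peg1 between -0.0485 and 0.0485 m and x of peg3 in the frame of peg2 between -0.0485 and 0.0485 m and (contact force between rake and peg0 above 8 N or contact force between rake and peg1 above 8 N or contact force between rake and peg2 above 8 N or contact force between rake and peg3 above 8 N)), for 0.25 s.
At the end, for the whole second after the job is handed in: The four pegs lie flat at the tray's stop end, parallel to the stop rail within 0.08 rad, in one closed row (outermost centres at most 48.5 mm apart; centres at tray x 40 to 132 mm), at rest; the rake stands upright (0.08 rad) and still on the worktop, not touching the tray (angle between the y axis of each of peg0, peg1, peg2, peg3 and the y axis of tray, either way round below 0.08 rad and angle between each of peg0, peg1, peg2, peg3's own z axis and vertical below 0.1 rad and height (world z) of each of peg0, peg1, peg2, peg3 below 0.01 m and x of peg0 in the frame of tray between 0.04 and 0.132 m and x of peg0 in the frame of peg1 between -0.0485 and 0.0485 m and x of peg0 in the frame of peg2 between -0.0485 and 0.0485 m and x of peg0 in the frame of peg3 between -0.0485 and 0.0485 m and x of peg1 in the frame of tray between 0.04 and 0.132 m and x of peg1 in the frame of peg0 between -0.0485 and 0.0485 m and x of peg1 in the frame of peg2 between -0.0485 and 0.0485 m and x of peg1 in the frame of peg3 between -0.0485 and 0.0485 m and x of peg2 in the frame of tray between 0.04 and 0.132 m and x of peg2 in the frame of peg0 between -0.0485 and 0.0485 m and x of peg2 in the frame of peg1 between -0.0485 and 0.0485 m and x of peg2 in the frame of peg3 between -0.0485 and 0.0485 m and x of peg3 in the frame of tray between 0.04 and 0.132 m and x of peg3 in the frame of peg0 between -0.0485 and 0.0485 m and x of peg3 in the frame of peg1 between -0.0485 and 0.0485 m and x of peg3 in the frame of peg2 between -0.0485 and 0.0485 m and linear speed of each of peg0, peg1, peg2, peg3, rake below 0.01 m/s and height (world z) of rake below 0.004 m and angle between rake's own z axis and vertical below 0.08 rad and contact force between rake and tray below 0.05 N).
It fails at once if the rake presses a peg with more than 18 N (contact force between rake and peg0 above 18 N or contact force between rake and peg1 above 18 N or contact force between rake and peg2 above 18 N or contact force between rake and peg3 above 18 N).
It fails at once if a peg is touched by the fingers or arm (contact force between any of the fingers, the arm and peg0 above 0.3 N or contact force between any of the fingers, the arm and peg1 above 0.3 N or contact force between any of the fingers, the arm and peg2 above 0.3 N or contact force between any of the fingers, the arm and peg3 above 0.3 N).
It fails at once if a peg leaves the tray (height (world z) of any of peg0, peg1, peg2, peg3 above 0.05 m or height (world z) of any of peg0, peg1, peg2, peg3 below 0.0025 m).
It fails at once if a bystander is disturbed (distance of any of wax_tin, stain_stick, spool from where it was at the start of the episode above 0.02 m or angle between any of wax_tin, stain_stick, spool's own z axis and vertical above 0.4 rad).
It also fails if it takes over 54 s, if anything falls off the work surface, if the arm or the gripper's body presses on something with over 40 N, if the wrist force passes 120 N, or if a joint passes its speed limit or range.

## Working session

There is one attempt and no reset: what is moved stays moved. The work goes in short steps, Python scripts to look and compute and a shell command to move; the robot and the scene stay as the last step left them, time stands still between calls to the robot, and variables do not carry over. Pictures are saved under pics/ and viewed, on a budget of 10 in all, crops included, one or two more only if the job needs it, and the job is handed in when it is done.

```bash
mkdir -p pics; ls; python3 - <<'E'
from bench import r
import cv2,pickle
o=r.get_obs();print(o)
d={}
for n in("scene","top"):
    c=r.capture(n);d[n]=c;cv2.imwrite(f"pics/{n}0.png",c["image"]);print(n,c["position"],c["rotation"],c["camera_matrix"])
pickle.dump(d,open("c0.pkl","wb"))
E
```

```text
pics
{'time_s': 0.0, 'joint_pos': array([ 1.17784909,  0.47782088,  0.02229064,  1.55644694, -0.01149351,
        1.10927274, -0.08310925]), 'qd': array([ 8.47613564e-04, -5.44256735e-04,  2.56973757e-05, -6.75776746e-04,
        8.69943450e-04,  7.94477586e-04,  1.59995802e-03]), 'effort': array([-8.97264945e-04, -5.96456265e+01,  1.60772033e+00, -2.81201577e+01,
        1.25164585e-02,  9.48095578e-03, -4.98522738e-06]), 'tool_pos': array([ 189.64042853, -647.53244407,  403.71243628]), 'tcp_rot': array([-4.96885979e-04,  8.00333156e-01, -5.99554844e-01, -7.62661535e-04]), 'wrist_force': array([ 0.06471994, -0.27289626, -0.41047743]), 'moment': array([0.01008422, 0.03302008, 0.03998598]), 'gripper_width': 85.2665326240377}
scene [-124.91676389  499.84832712 1143.6745829 ] [-0.36059762 -0.13959593  0.33697241  0.85844739] [[416.38132919   0.         318.50817193]
 [  0.         416.38132919 193.72667049]
 [  0.           0.           1.        ]]
top [ 422.86658476 -194.61191983 1429.26874636] [-0.70440055 -0.04376681  0.03045595  0.70779712] [[362.60668235   0.         316.11141399]
 [  0.         362.60668235 198.21495371]
 [  0.           0.           1.        ]]
```

View pics/top0.png

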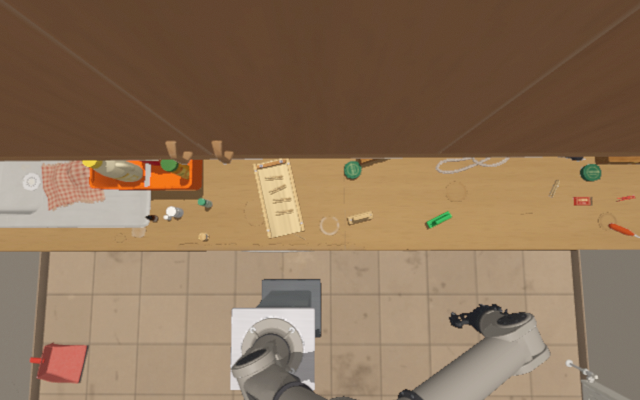

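View pics/scene0.png

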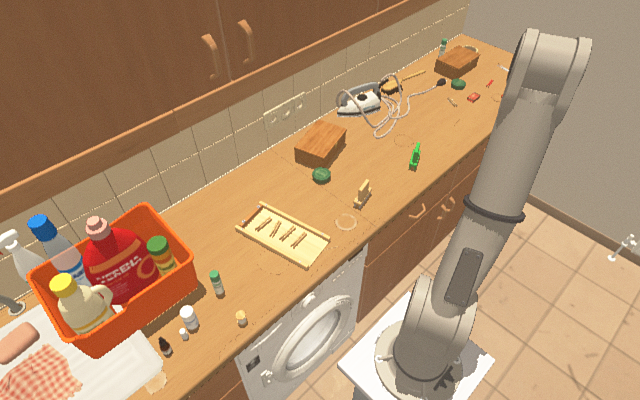

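The top view shows the tray at about (278,198) with its stop rail at the top (far end), the rake at (360,218), the green look-alike at (438,220), the tin at (353,170), the stain stick at (203,203) and the spool at (203,237). The scene view agrees: tray at (283,235), rake at (362,193).

```bash
cat > h.py <<'E'
import numpy as np,cv2,pickle
from scipy.spatial.transform import Rotation as R
def Q(q): return R.from_quat([q[1],q[2],q[3],q[0]])
def rays(c,uv):
    K=c["camera_matrix"];uv=np.atleast_2d(uv).astype(float)
    d=np.c_[(uv[:,0]-K[0,2])/K[0,0],-(uv[:,1]-K[1,2])/K[1,1],-np.ones(len(uv))]
    return Q(c["rotation"]).apply(d)
def plane(c,uv,z):
    d=rays(c,uv);p=np.array(c["position"]);return p+d*((z-p[2])/d[:,2])[:,None]
def cloud(c):
    v,u=np.mgrid[:400,:640];uv=np.c_[u.ravel(),v.ravel()]
    return (np.array(c["position"])+rays(c,uv)*c["range_z"].ravel()[:,None]).reshape(400,640,3)
E
python3 - <<'E'
from h import *
d=pickle.load(open("c0.pkl","rb"))
for n,roi in(("top",{"tray":(245,150,312,245),"rake":(340,205,380,230),"tin":(340,158,365,182),"stick":(195,195,215,212),"spool":(195,230,212,244),"green":(420,208,456,232)}),("scene",{"tray":(230,195,335,272),"rake":(350,172,376,212)})):
    c=d[n];P=cloud(c)
    for k,(a,b,e,f) in roi.items():
        p=P[b:f,a:e].reshape(-1,3);im=c["image"][b:f,a:e].reshape(-1,3)
        ok=c["range_z"][b:f,a:e].ravel()>0
        print(n,k,"zmed",np.median(p[ok,2]).round(1))
        th=10 if k!="tray" else 4
        q=p[ok&(p[:,2]>th)&(p[:,2]<150)]
        if len(q)<5: continue
        r_=cv2.minAreaRect(q[:,:2].astype(np.float32));print("  n",len(q),"ctr",q.mean(0).round(1),"zmax",q[:,2].max().round(1),[np.round(x,1) for x in r_])
        if k=="rake":
            g=q[q[:,2]>55];print("  grip",len(g),g.mean(0).round(1),[np.round(x,1) for x in cv2.minAreaRect(g[:,:2].astype(np.float32))])
c=d["top"];a=cv2.resize(c["image"][150:250,240:400],None,fx=5,fy=5,interpolation=cv2.INTER_CUBIC);cv2.imwrite("pics/topcrop.png",a)
E
```

```text
top tray zmed 2.9
  n 2143 ctr [575.5 -19.1  11.6] zmax 32.9 [array([563.1, -15.7]), array([264.4, 338. ]), np.float64(89.9)]
top rake zmed -0.7
  n 195 ctr [ 494.7 -336.6   47.2] zmax 87.7 [array([ 495.8, -339.1]), array([29.9, 96.3]), np.float64(14.7)]
  grip 69 [ 495.3 -338.    79.2] [array([ 495.5, -338.4]), array([14. , 62.9]), np.float64(15.9)]
top tin zmed 17.4
  n 285 ctr [ 686.5 -315.2   26.1] zmax 75.2 [array([ 690. , -313.9]), array([69.5, 82.6]), np.float64(70.9)]
top stick zmed 0.4
  n 98 ctr [551.6 252.2  72.8] zmax 105.0 [array([552.9, 256.3]), array([26.4, 26.5]), np.float64(36.6)]
top spool zmed -0.0
  n 54 ctr [424.3 267.7  35.9] zmax 44.6 [array([425.5, 268.8]), array([25.4, 26.7]), np.float64(41.2)]
top green zmed -0.4
  n 208 ctr [ 484.9 -634.1   48.5] zmax 86.8 [array([ 485.5, -640.8]), array([30.5, 95.2]), np.float64(26.3)]
scene tray zmed 0.6
  n 2473 ctr [574.7 -20.   11.8] zmax 30.7 [array([595.9, -25.8]), array([377.7, 319.9]), np.float64(45.8)]
scene rake zmed -0.4
  n 243 ctr [ 488.3 -329.1   48.5] zmax 85.2 [array([ 493.8, -338.5]), array([30.5, 97. ]), np.float64(13.7)]
  grip 94 [ 491.6 -333.8   73.9] [array([ 494.3, -338.3]), array([14.6, 63.5]), np.float64(14.3)]
```

View pics/topcrop.png

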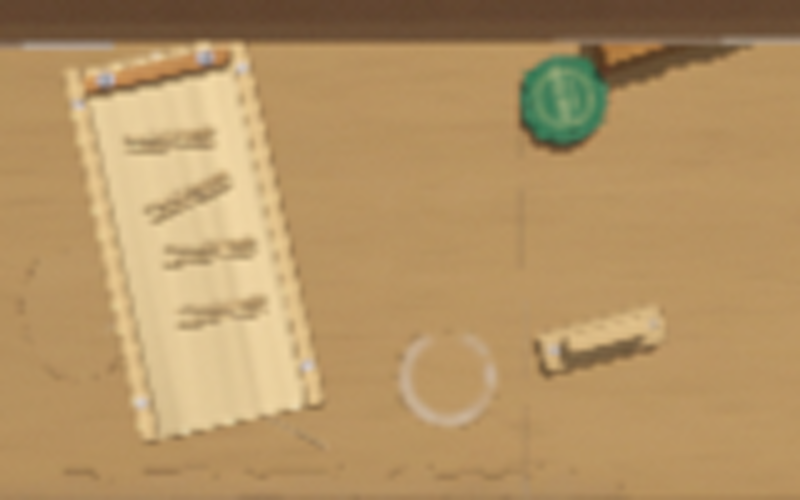

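The crop shows the four pegs at about crop (170,140), (188,198), (210,253) and (222,312), the brown stop rail at (157,72), and the rake at (600,338). Depth gives the rake as a 14×63 grip and 30×96 head, which matches the sizes given. Next I'll fit the tray and plan the approach.

```bash
cat >> h.py <<'E'
def pose(o):
    m=Q(o["tcp_rot"]).as_matrix();return np.array(o["tool_pos"]),m
def plan(o,tgt,yaw,n):
    """tgt TCP mm, yaw of tool x deg, tool down; prints n rows from the present pose"""
    p,m=pose(o);y=np.radians(yaw)
    T=np.array([[np.cos(y),np.sin(y),0],[np.sin(y),-np.cos(y),0],[0,0,-1]])
    w=R.from_matrix(m.T@T).as_rotvec()
    step=(np.array(tgt)-p)/n/1000
    for i in range(n):
        mi=m@R.from_rotvec(w*i/n).as_matrix()
        print((w/n).round(3).tolist(),(mi.T@step).round(4).tolist())
def show(o):
    p,m=pose(o);print("t",round(o["time_s"],2),"p",p.round(1),"yaw",np.degrees(np.arctan2(m[1,0],m[0,0])).round(2),"z",m[:,2].round(4),"F",np.round(o["wrist_force"],1),"M",np.round(o["moment"],2),"w",round(o["gripper_width"],1))
E
python3 - <<'E'
from h import *
from bench import r
d=pickle.load(open("c0.pkl","rb"))
for n,(a,b,e,f) in (("top",(245,150,312,245)),("scene",(230,195,335,272))):
    c=d[n];P=cloud(c);m=np.zeros((400,640),np.uint8)
    m[b:f,a:e]=((P[b:f,a:e,2]>3.5)&(P[b:f,a:e,2]<40)&(P[b:f,a:e,0]<745)&(P[b:f,a:e,1]>-135)&(P[b:f,a:e,1]<110))*255
    nl,l,s,_=cv2.connectedComponentsWithStats(m);k=1+np.argmax(s[1:,4]);q=P[l==k]
    R_=cv2.minAreaRect(q[:,:2].astype(np.float32));print(n,[np.round(x,1) for x in R_])
    # side rails from high points
    (cx,cy),(w,h),an=R_
    an=an if w>h else an-90
    ang=np.radians((an+90)%180-90);ct=np.array([cx,cy]);ux=np.array([np.cos(ang),np.sin(ang)]);uy=np.array([-ux[1],ux[0]])
    L=np.c_[(q[:,:2]-ct)@ux,(q[:,:2]-ct)@uy,q[:,2]]
    for s_ in(1,-1):
        t=L[(s_*L[:,1]>55)&(L[:,2]>14)];f_=np.polyfit(t[:,0],t[:,1],1);print(" rail",s_,t[:,1].mean().round(1),"slope deg",np.degrees(f_[0]).round(2),t[:,2].mean().round(1))
    t=L[(abs(L[:,1])<45)&(L[:,0]>85)&(L[:,2]>16)];print(" stop x",np.percentile(t[:,0],[2,25,50,75,98]).round(1),np.median(t[:,2]))
    print(" ang",np.degrees(ang))
print("rows to above rake");plan(r.get_obs(),(495,-338.3,330),14.5,9)
E
```

```text
top [array([577.2, -19.4]), array([302.4, 153.8]), np.float64(12.4)]
 rail 1 64.3 slope deg 0.05 20.7
 rail -1 -67.0 slope deg 0.39 20.8
 stop x [ 88.9 129.9 133.5 137.2 142.3] 25.712138092412147
 ang 12.411188125610352
scene [array([574.7, -20.4]), array([304.1, 149.6]), np.float64(13.0)]
 rail 1 66.2 slope deg -0.54 19.8
 rail -1 -65.6 slope deg -0.28 19.7
 stop x [ 87.6 130.7 134.3 137.5 142.9] 23.203409323481765
 ang 12.963019371032715
rows to above rake
[-0.0, 0.0, -0.171] [-0.0234, -0.0422, 0.0082]
[-0.0, 0.0, -0.171] [-0.0159, -0.0456, 0.0082]
[-0.0, 0.0, -0.171] [-0.0079, -0.0476, 0.0082]
[-0.0, 0.0, -0.171] [0.0003, -0.0483, 0.0082]
[-0.0, 0.0, -0.171] [0.0085, -0.0475, 0.0082]
[-0.0, 0.0, -0.171] [0.0165, -0.0454, 0.0082]
[-0.0, 0.0, -0.171] [0.024, -0.0419, 0.0082]
[-0.0, 0.0, -0.171] [0.0307, -0.0372, 0.0082]
[-0.0, 0.0, -0.171] [0.0366, -0.0315, 0.0082]
```

Tray: centre ≈ (576, −20), +x at about 12.7°, outline 302×150, rail centre at tray x ≈ 134. Next I'll move to above the rake.

```bash
python3 -m crank '[[[0,0,-0.17],[-0.023,-0.042,0.008],0.085],[[0,0,-0.17],[-0.016,-0.046,0.008],0.085],[[0,0,-0.17],[-0.008,-0.048,0.008],0.085],[[0,0,-0.17],[0,-0.048,0.008],0.085],[[0,0,-0.17],[0.008,-0.047,0.008],0.085]]'
python3 -m crank '[[[0,0,-0.17],[0.016,-0.045,0.008],0.085],[[0,0,-0.17],[0.024,-0.042,0.008],0.085],[[0,0,-0.17],[0.031,-0.037,0.008],0.085]]'
python3 - <<'E'
from h import *
from bench import r
o=r.get_obs();show(o);plan(o,(495,-338.3,330),14.5,4)
E
```

```text
time_s: 0.72
tool_pos: [357.6, -472.9, 360.7]
tcp_rot: [-0.0, 0.978, -0.208, -0.002]
wrist_force: [0.9, -0.3, -0.7]
gripper_width: 84.9
time_s: 1.1
tool_pos: [459.4, -364.6, 334.9]
tcp_rot: [-0.001, 0.999, 0.054, -0.003]
wrist_force: [0.5, 0.4, -0.2]
gripper_width: 84.5
t 1.1 p [ 459.4 -364.6  334.9] yaw 6.2 z [-0.0054  0.0018 -1.    ] F [ 0.5  0.4 -0.2] M [-0.02 -0.04 -0.01] w 84.5
[-0.001, 0.001, -0.036] [0.0096, -0.0056, 0.0012]
[-0.001, 0.001, -0.036] [0.0097, -0.0052, 0.0012]
[-0.001, 0.001, -0.036] [0.0099, -0.0049, 0.0012]
[-0.001, 0.001, -0.036] [0.0101, -0.0045, 0.0012]
```

```bash
python3 -m crank '[[[0,0,-0.07],[0.019,-0.011,0.002],0.085],[[0,0,-0.07],[0.02,-0.009,0.002],0.085],[[0,0,0],[0,0,0],0.085]]'
python3 - <<'E'
from h import *
from bench import r
o=r.get_obs();show(o)
c=r.capture("wrist");cv2.imwrite("pics/w1.png",c["image"]);P=cloud(c);pickle.dump(c,open("w1.pkl","wb"))
m=(c["range_z"]>0)&(abs(P[...,0]-495)<60)&(abs(P[...,1]+338)<65)
for lo,hi in((12,100),(60,100)):
    q=P[m&(P[...,2]>lo)&(P[...,2]<hi)];
    if len(q): print(len(q),q.mean(0).round(1),q[:,2].max(),[np.round(x,1) for x in cv2.minAreaRect(q[:,:2].astype(np.float32))])
plan(o,(495,-338.3,218),14.5,3)
E
```

```text
time_s: 1.48
tool_pos: [498.2, -335.8, 329.6]
tcp_rot: [-0.002, 0.992, 0.129, -0.003]
wrist_force: [0.1, 1.3, 0.3]
gripper_width: 85.0
t 1.48 p [ 498.2 -335.8  329.6] yaw 14.81 z [-0.0062  0.0038 -1.    ] F [0.1 1.3 0.3] M [-0.01  0.04  0.03] w 85.0
4163 [ 496.5 -329.5   52.6] 83.54450162133381 [array([ 498.8, -338. ]), array([30. , 95.4]), np.float64(14.6)]
1824 [ 498.  -334.9   80.2] 83.54450162133381 [array([ 498.8, -338.1]), array([14. , 63.9]), np.float64(13.9)]
[-0.002, 0.002, 0.002] [-0.0011, 0.0007, 0.0372]
[-0.002, 0.002, 0.002] [-0.0011, 0.0007, 0.0372]
[-0.002, 0.002, 0.002] [-0.0012, 0.0006, 0.0372]
```

View pics/w1.png

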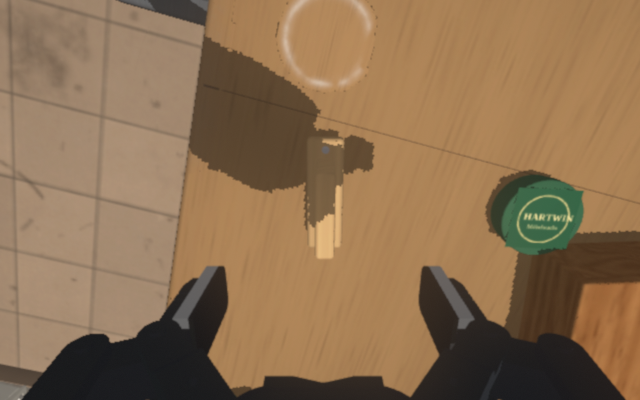

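The wrist view shows the rake at (325,190), centred between the open fingers and clear of the tin at (540,215). The depth fit gives its centre as (498,−338) and yaw as 14.3°. Now I'll go down and close.

```bash
python3 -m crank '[[[-0.006,0.006,0.004],[-0.001,0.002,0.045],0.085],[[0,0,0],[0,0,0.04],0.085],[[0,0,0],[0,0,0.027],0.085],[[0,0,0],[0,0,0],0.085]]'
python3 - <<'E'
from h import *
from bench import r
show(r.get_obs())
E
```

```text
time_s: 2.02
tool_pos: [492.0, -347.6, 216.1]
tcp_rot: [0.004, 0.993, 0.118, -0.001]
wrist_force: [-0.1, 0.1, 1.3]
gripper_width: 84.8
t 2.02 p [ 492.  -347.6  216.1] yaw 13.52 z [-9.0e-04 -8.3e-03 -1.0e+00] F [-0.1  0.1  1.3] M [-0.05  0.01  0.01] w 84.8
```

```bash
python3 -m crank '[[[0.008,0,-0.014],[0.008,-0.008,0],0.085],[[0,0,0],[0,0,0],0.085],[[0,0,0],[0,0,0],0.085]]'
python3 - <<'E'
from h import *
from bench import r
o=r.get_obs();show(o);plan(o,(497.5,-338,215.5),14.4,1)
E
```

```text
time_s: 2.4
tool_pos: [498.7, -339.2, 219.6]
tcp_rot: [0.002, 0.992, 0.124, 0.0]
wrist_force: [-0.2, -0.4, -0.2]
gripper_width: 85.2
t 2.4 p [ 498.7 -339.2  219.6] yaw 14.2 z [ 8.0e-04 -3.5e-03 -1.0e+00] F [-0.2 -0.4 -0.2] M [0.03 0.01 0.  ] w 85.2
[0.004, 0.0, -0.004] [-0.0009, -0.0015, 0.0041]
```

```bash
python3 -m crank '[[[0.004,0,-0.004],[-0.001,-0.001,0.004],0.085],[[0,0,0],[0,0,0],0.04],[[0,0,0],[0,0,0],0],[[0,0,0],[0,0,0],0],[[0,0,0],[0,0,0],0]]'
python3 -m crank '[[[0,0,0],[0,0,0],0],[[0,0,0],[0,0,0],0],[[0,0,0],[0,0,0],0]]'
python3 - <<'E'
from h import *
from bench import r
o=r.get_obs();show(o)
E
```

```text
time_s: 3.02
tool_pos: [497.7, -338.7, 216.4]
tcp_rot: [0.0, 0.992, 0.126, 0.001]
wrist_force: [0.1, -0.8, 1.4]
gripper_width: 13.3
time_s: 3.4
tool_pos: [497.7, -338.7, 216.4]
tcp_rot: [0.0, 0.992, 0.126, 0.0]
wrist_force: [-0.8, 0.0, -0.0]
gripper_width: 13.1
t 3.4 p [ 497.7 -338.7  216.4] yaw 14.43 z [ 9.e-04 -5.e-04 -1.e+00] F [-0.8  0.  -0. ] M [-0.04  0.02  0.01] w 13.1
```

Gripped at 13.1 mm wide, and the tips are at z=0 with the TCP at 216.4. Lift, then carry it high over to the tray's open end.

```bash
python3 -m crank '[[[0,0,0],[0,0,-0.03],0],[[0,0,0],[0,0,-0.04],0],[[0,0,0],[0,0,-0.04],0]]'
python3 - <<'E'
from h import *
from bench import r
o=r.get_obs();show(o);plan(o,(455,-45,310),12.7,8)
E
```

```text
time_s: 3.78
tool_pos: [495.7, -337.9, 324.2]
tcp_rot: [-0.003, 0.992, 0.126, -0.004]
wrist_force: [0.1, -0.1, -1.6]
gripper_width: 13.2
t 3.77 p [ 495.7 -337.9  324.2] yaw 14.46 z [-0.008   0.0053 -1.    ] F [ 0.1 -0.1 -1.6] M [-0.03 -0.07  0.07] w 13.2
[-0.001, 0.001, 0.004] [0.0042, -0.0367, 0.002]
[-0.001, 0.001, 0.004] [0.0041, -0.0367, 0.002]
[-0.001, 0.001, 0.004] [0.0039, -0.0368, 0.002]
[-0.001, 0.001, 0.004] [0.0038, -0.0368, 0.0019]
[-0.001, 0.001, 0.004] [0.0037, -0.0368, 0.0019]
[-0.001, 0.001, 0.004] [0.0035, -0.0368, 0.0019]
[-0.001, 0.001, 0.004] [0.0034, -0.0368, 0.0018]
[-0.001, 0.001, 0.004] [0.0032, -0.0368, 0.0018]
```

```bash
python3 -m crank '[[[0,0,0.004],[0.004,-0.037,0.002],0],[[0,0,0.004],[0.004,-0.037,0.002],0],[[0,0,0.004],[0.004,-0.037,0.002],0],[[0,0,0.004],[0.004,-0.037,0.002],0],[[0,0,0.004],[0.004,-0.037,0.002],0]]'
python3 -m crank '[[[0,0,0.004],[0.004,-0.037,0.002],0],[[0,0,0.004],[0.003,-0.037,0.002],0],[[0,0,0.004],[0.003,-0.03,0.002],0],[[0,0,0],[0,0,0],0],[[0,0,0],[0,0,0],0]]'
python3 - <<'E'
from h import *
from bench import r
o=r.get_obs();show(o)
c=r.capture("wrist");cv2.imwrite("pics/w2.png",c["image"]);pickle.dump(c,open("w2.pkl","wb"))
plan(o,(463.8,-45.3,310),12.7,1)
E
```

```text
time_s: 4.4
tool_pos: [470.0, -152.0, 317.3]
tcp_rot: [-0.001, 0.994, 0.112, -0.001]
wrist_force: [1.8, 0.6, -2.1]
gripper_width: 13.4
time_s: 5.03
tool_pos: [454.6, -42.4, 310.5]
tcp_rot: [-0.001, 0.994, 0.109, -0.002]
wrist_force: [-0.1, -0.7, -2.0]
gripper_width: 13.1
t 5.03 p [454.6 -42.4 310.5] yaw 12.48 z [-0.0048  0.0013 -1.    ] F [-0.1 -0.7 -2. ] M [-0.01 -0.    0.03] w 13.1
[-0.002, 0.004, -0.004] [0.0083, 0.0048, 0.0004]
```

View pics/w2.png

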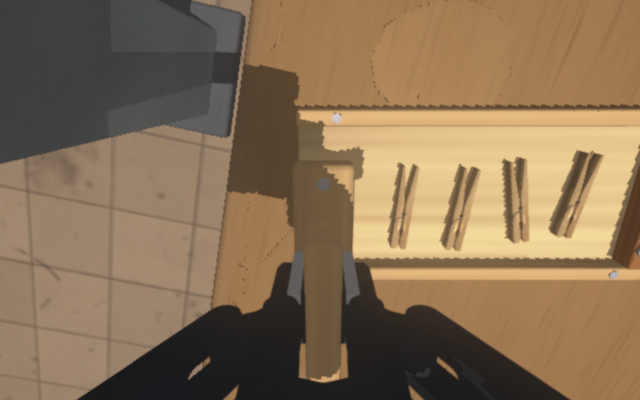

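The rake sits at (325,270) over the tray's open end. The side rails run along rows 116 and 268, the pegs are at columns 403, 461, 515 and 577, and the stop rail is at column ~630. I'll refine the tray pose from the depth.

```bash
python3 - <<'E'
from h import *
c=pickle.load(open("w2.pkl","rb"));P=cloud(c);a=np.radians(12.7)
ct=np.array([576,-20.]);ux=np.array([np.cos(a),np.sin(a)]);uy=np.array([-ux[1],ux[0]])
x=(P[...,:2]-ct)@ux;y=(P[...,:2]-ct)@uy;z=P[...,2];ok=c["range_z"]>0
fl=ok&(x>-100)&(x<100)&(abs(y)<50);print("floor z",np.percentile(z[fl],[10,50,90]).round(1))
for s in(1,-1):
    t=ok&(x>-90)&(x<125)&(s*y>52)&(s*y<80)&(z>14)&(z<32)
    for lo in range(-90,120,50):
        k=t&(x>lo)&(x<lo+50); 
        if k.sum()>30: print(s,lo,k.sum(),np.percentile(y[k],[2,50,98]).round(1),z[k].mean().round(1))
t=ok&(x>90)&(x<150)&(abs(y)<55)&(z>18)&(z<40)
print("stop",t.sum(),np.percentile(x[t],[1,5,50,99]).round(1) if t.any() else 0)
for yy in range(-50,50,20):
    k=t&(y>yy)&(y<yy+20); 
    if k.sum()>5: print("  y",yy,k.sum(),np.percentile(x[k],[2,10]).round(1))
m=(ok&(z>11)&(z<26)&(x>-120)&(x<125)&(abs(y)<57)).astype(np.uint8)
n,l,s,_=cv2.connectedComponentsWithStats(m)
for i in range(1,n):
    if s[i,4]>150:
        k=l==i;print("peg",s[i,4],[np.round(v,1) for v in cv2.minAreaRect(np.c_[x[k],y[k]].astype(np.float32))],z[k].max().round(1),"xmin",x[k].min().round(1))
E
```

```text
floor z [  4.7   6.2 203.9]
1 -90 1147 [59.4 65.5 71.2] 21.3
1 -40 1159 [59.3 65.3 71. ] 21.2
1 10 1132 [60.  65.8 71.2] 21.1
1 60 1137 [59.8 65.7 71.1] 20.9
-1 -90 768 [-71.3 -64.  -60.2] 20.1
-1 -40 870 [-71.3 -64.1 -60.2] 20.2
-1 10 870 [-71.4 -64.1 -60.3] 20.1
-1 60 874 [-71.6 -64.3 -60.5] 20.0
-1 110 267 [-71.3 -64.3 -60.5] 20.2
stop 561 [131.1 131.7 132.9 139.1]
  y -50 307 [131.3 132. ]
  y -30 148 [131.4 131.9]
  y -10 11 [131.5 131.6]
peg 1622 [array([83.4,  1.2]), array([72.6, 15.2]), np.float64(82.7)] 18.0 xmin 71.6
peg 1417 [array([36.4, -3.9]), array([14.4, 72.5]), np.float64(11.7)] 18.7 xmin 22.9
peg 1207 [array([-57.9,  -8.9]), array([72.9, 13.7]), np.float64(85.6)] 18.5 xmin -67.0
peg 1337 [array([ -9.6, -10.4]), array([72.2, 14.4]), np.float64(84.0)] 18.1 xmin -19.8
```

Tray confirmed: rails symmetric at 12.7°, inner walls at ±60, floor z at 6, stop face at about tray x 131, and the nearest peg edge at −67. I'll lower the rake behind the pegs.

```bash
python3 -m crank '[[[-0.002,0.004,-0.004],[0.019,0.009,0],0],[[0,0,0],[0,0,0],0],[[0,0,0],[0,0,0.03],0],[[0,0,0],[0,0,0.02],0],[[0,0,0],[0,0,0],0]]'
cat > st.py <<'E'
from h import *
from bench import r
import sys
o=r.get_obs();show(o);p,m=pose(o);a=np.radians(12.7);d=p[:2]-[576,-20]
print("tray x,y",(d@[np.cos(a),np.sin(a)]).round(1),(d@[-np.sin(a),np.cos(a)]).round(1),"tip above floor",round(p[2]-222.4,1),"Fx",round(float(np.dot(o["wrist_force"][:2],[np.cos(a),np.sin(a)])),2))
if len(sys.argv)>1:
    x,y,z=map(float,sys.argv[1:4]);plan(o,(576+x*np.cos(a)-y*np.sin(a),-20+x*np.sin(a)+y*np.cos(a),222.4+z),12.7,int(sys.argv[4]))
E
python3 st.py -105 -4 3 1
```

```text
time_s: 5.7
tool_pos: [474.2, -51.5, 259.0]
tcp_rot: [0.0, 0.994, 0.107, -0.001]
wrist_force: [0.2, -0.2, -1.3]
gripper_width: 13.2
t 5.7 p [474.2 -51.5 259. ] yaw 12.24 z [-0.0024 -0.001  -1.    ] F [ 0.2 -0.2 -1.3] M [0.01 0.04 0.  ] w 13.2
tray x,y -106.3 -8.4 tip above floor 36.6 Fx 0.19
[0.0, 0.003, -0.008] [0.0013, -0.0044, 0.0336]
```

```bash
python3 -m crank '[[[0,0.003,-0.008],[0.001,-0.004,0],0],[[0,0,0],[0,0,0.016],0],[[0,0,0],[0,0,0.014],0],[[0,0,0],[0,0,0],0],[[0,0,0],[0,0,0],0]]'
python3 st.py -105 -4 3 1
```

```text
time_s: 6.32
tool_pos: [474.5, -47.5, 228.5]
tcp_rot: [0.0, 0.994, 0.11, 0.001]
wrist_force: [-0.0, 0.5, -1.3]
gripper_width: 13.0
t 6.33 p [474.5 -47.5 228.5] yaw 12.68 z [ 2.5e-03 -7.0e-04 -1.0e+00] F [-0.   0.5 -1.3] M [-0.06  0.    0.03] w 13.0
tray x,y -105.0 -4.5 tip above floor 6.1 Fx 0.07
[0.001, -0.002, -0.0] [-0.0, -0.0005, 0.0031]
```

```bash
python3 -m crank '[[[0,0,0],[0,0,0.003],0],[[0,0,0],[0.005,0,0],0],[[0,0,0],[0.005,0,0],0],[[0,0,0],[0.005,0,0],0],[[0,0,0],[0.005,0,0],0]]'
python3 st.py -50 -4 2.5 7
```

```text
time_s: 6.95
tool_pos: [495.9, -42.9, 226.2]
tcp_rot: [0.001, 0.994, 0.11, 0.002]
wrist_force: [-0.1, -1.1, -2.1]
gripper_width: 13.3
t 6.95 p [495.9 -42.9 226.2] yaw 12.67 z [ 4.3e-03 -9.0e-04 -1.0e+00] F [-0.1 -1.1 -2.1] M [ 0.09  0.02 -0.02] w 13.3
tray x,y -83.2 -4.7 tip above floor 3.8 Fx -0.33
[0.0, -0.001, -0.0] [0.0047, -0.0001, 0.0002]
[0.0, -0.001, -0.0] [0.0047, -0.0001, 0.0002]
[0.0, -0.001, -0.0] [0.0047, -0.0001, 0.0002]
[0.0, -0.001, -0.0] [0.0047, -0.0001, 0.0002]
[0.0, -0.001, -0.0] [0.0047, -0.0001, 0.0002]
[0.0, -0.001, -0.0] [0.0047, -0.0001, 0.0002]
[0.0, -0.001, -0.0] [0.0047, -0.0001, 0.0002]
```

```bash
python3 -m crank '[[[0,0,0],[0.005,0,0],0],[[0,0,0],[0.005,0,0],0],[[0,0,0],[0.005,0,0],0],[[0,0,0],[0.005,0,0],0],[[0,0,0],[0.005,0,0],0]]'
python3 st.py -30 -4 2.5 5
```

```text
time_s: 7.58
tool_pos: [522.0, -37.0, 226.2]
tcp_rot: [0.001, 0.994, 0.11, 0.002]
wrist_force: [-0.0, 0.8, -2.0]
gripper_width: 13.1
t 7.58 p [522.  -37.  226.2] yaw 12.66 z [ 4.e-03 -8.e-04 -1.e+00] F [-0.   0.8 -2. ] M [0.01 0.   0.04] w 13.1
tray x,y -56.4 -4.7 tip above floor 3.8 Fx 0.14
[0.0, -0.001, -0.0] [0.0053, -0.0001, 0.0003]
[0.0, -0.001, -0.0] [0.0053, -0.0001, 0.0003]
[0.0, -0.001, -0.0] [0.0053, -0.0001, 0.0003]
[0.0, -0.001, -0.0] [0.0053, -0.0001, 0.0003]
[0.0, -0.001, -0.0] [0.0053, -0.0001, 0.0003]
```

```bash
python3 -m crank '[[[0,-0.003,0],[0.005,0,0.001],0],[[0,0,0],[0.005,0,0],0],[[0,0,0],[0.005,0,0],0],[[0,0,0],[0.005,0,0],0],[[0,0,0],[0.005,0,0],0]]'
python3 -m crank '[[[0,0,0],[0.005,0,0],0],[[0,0,0],[0.005,0,0],0],[[0,0,0],[0.005,0,0],0],[[0,0,0],[0.005,0,0],0],[[0,0,0],[0.005,0,0],0]]'
python3 st.py
```

```text
time_s: 8.2
tool_pos: [548.0, -31.1, 225.0]
tcp_rot: [0.001, 0.994, 0.11, 0.0]
wrist_force: [-0.2, -0.2, -1.8]
gripper_width: 13.4
time_s: 8.82
tool_pos: [574.1, -25.3, 224.9]
tcp_rot: [0.001, 0.994, 0.11, 0.0]
wrist_force: [-0.2, -0.1, -2.2]
gripper_width: 13.1
t 8.82 p [574.1 -25.3 224.9] yaw 12.66 z [ 2.0e-04 -1.6e-03 -1.0e+00] F [-0.2 -0.1 -2.2] M [ 0.02  0.06 -0.01] w 13.1
tray x,y -3.1 -4.7 tip above floor 2.5 Fx -0.23
```

```bash
python3 -m crank '[[[0,0,0],[0.005,0,0],0],[[0,0,0],[0.005,0,0],0],[[0,0,0],[0.005,0,0],0],[[0,0,0],[0.005,0,0],0],[[0,0,0],[0.005,0,0],0]]'
python3 st.py; python3 - <<'E'
from bench import r
import cv2
c=r.capture("wrist");cv2.imwrite("pics/w3.png",c["image"])
E
```

```text
time_s: 9.45
tool_pos: [600.1, -19.5, 224.9]
tcp_rot: [0.001, 0.994, 0.11, -0.0]
wrist_force: [-0.1, -0.5, -1.8]
gripper_width: 13.3
t 9.45 p [600.1 -19.5 224.9] yaw 12.66 z [-1.0e-04 -1.7e-03 -1.0e+00] F [-0.1 -0.5 -1.8] M [-0.09  0.07 -0.04] w 13.3
tray x,y 23.7 -4.8 tip above floor 2.5 Fx -0.21
```

View pics/w3.png

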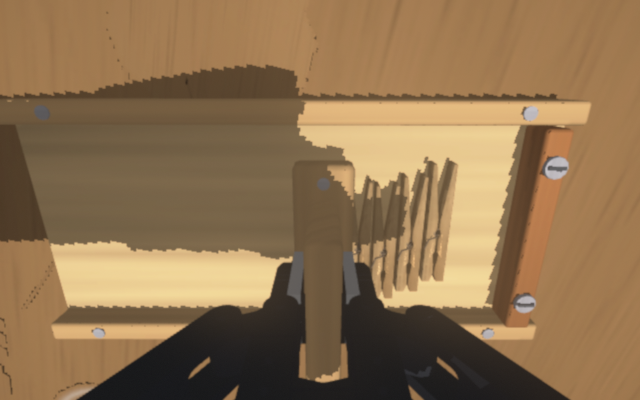

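The pegs (columns 360–455) are gathered flat ahead of the rake, and the stop rail at about (515,230) is roughly 30 mm beyond them.

```bash
python3 -m crank '[[[0,0,0],[0.004,0,0],0],[[0,0,0],[0.004,0,0],0],[[0,0,0],[0.004,0,0],0],[[0,0,0],[0.004,0,0],0],[[0,0,0],[0.003,0,0],0]]'
python3 st.py
```

```text
time_s: 10.12
tool_pos: [620.3, -14.9, 224.8]
tcp_rot: [0.001, 0.994, 0.11, 0.0]
wrist_force: [-0.2, -0.3, -1.7]
gripper_width: 13.4
t 10.12 p [620.3 -14.9 224.8] yaw 12.66 z [ 3.0e-04 -1.5e-03 -1.0e+00] F [-0.2 -0.3 -1.7] M [-0.01  0.09  0.01] w 13.4
tray x,y 44.4 -4.8 tip above floor 2.4 Fx -0.23
```

```bash
python3 -m crank '[[[0,0,0],[0.002,0,0],0],[[0,0,0],[0.002,0,0],0]]'
python3 -m crank '[[[0,0,0],[0.002,0,0],0],[[0,0,0],[0.002,0,0],0]]'
python3 st.py
```

```text
time_s: 10.38
tool_pos: [624.5, -14.0, 224.8]
tcp_rot: [0.001, 0.994, 0.11, -0.0]
wrist_force: [-0.7, 0.0, -1.9]
gripper_width: 13.7
time_s: 10.62
tool_pos: [628.6, -13.1, 224.8]
tcp_rot: [0.001, 0.994, 0.11, -0.0]
wrist_force: [-0.8, 0.7, -1.7]
gripper_width: 13.5
t 10.62 p [628.6 -13.1 224.8] yaw 12.66 z [-0.     -0.0016 -1.    ] F [-0.8  0.7 -1.7] M [-0.01  0.1   0.03] w 13.5
tray x,y 52.8 -4.8 tip above floor 2.4 Fx -0.59
```

```bash
python3 -m crank '[[[0,0,0],[0.001,0,0],0]]'|tr '\n' ' '
python3 -m crank '[[[0,0,0],[0.001,0,0],0]]'|tr '\n' ' '; python3 st.py
```

```text
time_s: 10.75 tool_pos: [629.7, -12.8, 224.8] tcp_rot: [0.001, 0.994, 0.11, -0.0] wrist_force: [-0.3, 0.0, -1.7] gripper_width: 13.3 time_s: 10.88 tool_pos: [630.7, -12.6, 224.8] tcp_rot: [0.001, 0.994, 0.11, -0.0] wrist_force: [0.6, -0.0, -1.6] gripper_width: 13.3 t 10.88 p [630.7 -12.6 224.8] yaw 12.66 z [ 0.     -0.0015 -1.    ] F [ 0.6 -0.  -1.6] M [-0.01  0.11 -0.01] w 13.3
tray x,y 55.0 -4.8 tip above floor 2.4 Fx 0.56
```

```bash
python3 -m crank '[[[0,0,0],[0.001,0,0],0]]'|tr '\n' ' '; python3 st.py
```

```text
time_s: 11.0 tool_pos: [631.7, -12.4, 224.8] tcp_rot: [0.001, 0.994, 0.11, -0.0] wrist_force: [-1.0, 0.4, -0.6] gripper_width: 13.6 t 11.0 p [631.7 -12.4 224.8] yaw 12.66 z [-2.0e-04 -1.6e-03 -1.0e+00] F [-1.   0.4 -0.6] M [-0.01  0.09 -0.05] w 13.6
tray x,y 56.0 -4.8 tip above floor 2.4 Fx -0.9
```

```bash
python3 -m crank '[[[0,0,0],[0.0007,0,0],0]]'|tr '\n' ' '; python3 st.py
```

```text
time_s: 11.12 tool_pos: [632.4, -12.2, 224.7] tcp_rot: [0.001, 0.994, 0.11, -0.0] wrist_force: [-0.3, 0.0, -1.7] gripper_width: 13.3 t 11.12 p [632.4 -12.2 224.7] yaw 12.66 z [-1.0e-04 -1.6e-03 -1.0e+00] F [-0.3  0.  -1.7] M [-0.03  0.13 -0.02] w 13.3
tray x,y 56.7 -4.8 tip above floor 2.3 Fx -0.32
```

```bash
python3 -m crank '[[[0,0,0],[0.0007,0,0],0],[[0,0,0],[0.0007,0,0],0]]'|tr '\n' ' '; python3 st.py
```

```text
time_s: 11.38 tool_pos: [633.9, -11.9, 224.8] tcp_rot: [0.001, 0.994, 0.11, -0.0] wrist_force: [-0.5, 0.7, -1.0] gripper_width: 13.3 t 11.38 p [633.9 -11.9 224.8] yaw 12.66 z [-1.0e-04 -1.6e-03 -1.0e+00] F [-0.5  0.7 -1. ] M [-0.01  0.14  0.02] w 13.3
tray x,y 58.2 -4.8 tip above floor 2.4 Fx -0.33
```

```bash
python3 -m crank '[[[0,0,0],[0.0007,0,0],0]]'|tr '\n' ' '; python3 st.py
```

```text
time_s: 11.5 tool_pos: [634.6, -11.7, 224.8] tcp_rot: [0.001, 0.994, 0.11, -0.0] wrist_force: [-0.3, -1.4, -1.4] gripper_width: 13.0 t 11.5 p [634.6 -11.7 224.8] yaw 12.66 z [-1.0e-04 -1.6e-03 -1.0e+00] F [-0.3 -1.4 -1.4] M [-0.01  0.05 -0.02] w 13.0
tray x,y 59.0 -4.8 tip above floor 2.4 Fx -0.58
```

```bash
python3 -m crank '[[[0,0,0],[0.0007,0,0],0]]'|tr '\n' ' '; python3 st.py
```

```text
time_s: 11.62 tool_pos: [635.3, -11.5, 224.7] tcp_rot: [0.001, 0.994, 0.11, -0.0] wrist_force: [-0.8, -0.5, -1.8] gripper_width: 13.5 t 11.62 p [635.3 -11.5 224.7] yaw 12.66 z [-2.0e-04 -1.6e-03 -1.0e+00] F [-0.8 -0.5 -1.8] M [-0.01  0.06  0.02] w 13.5
tray x,y 59.7 -4.8 tip above floor 2.3 Fx -0.92
```

```bash
cat > meas.py <<'E'
from h import *
from bench import r
import sys
c=r.capture("wrist");cv2.imwrite(f"pics/{sys.argv[1]}.png",c["image"]);P=cloud(c);a=np.radians(12.7)
ct=np.array([576,-20.]);ux=np.array([np.cos(a),np.sin(a)]);uy=np.array([-ux[1],ux[0]])
x=(P[...,:2]-ct)@ux;y=(P[...,:2]-ct)@uy;z=P[...,2];ok=c["range_z"]>0
for lo,hi in((-30,-15),(-15,0),(0,15),(15,30)):
    k=ok&(y>lo)&(y<hi)&(x>30)&(x<150)
    h=[np.median(z[k&(x>=b)&(x<b+3)]).round(0) if (k&(x>=b)&(x<b+3)).sum()>2 else -1 for b in range(60,145,3)]
    print(lo,h)
E
python3 meas.py w4
```

```text
-30 [np.float64(90.0), np.float64(89.0), np.float64(88.0), -1, -1, np.float64(16.0), np.float64(16.0), np.float64(16.0), np.float64(16.0), np.float64(16.0), np.float64(17.0), np.float64(16.0), np.float64(16.0), np.float64(16.0), np.float64(15.0), np.float64(16.0), np.float64(16.0), np.float64(16.0), np.float64(16.0), np.float64(15.0), np.float64(16.0), np.float64(16.0), np.float64(16.0), np.float64(16.0), np.float64(22.0), np.float64(26.0), np.float64(26.0), np.float64(26.0), np.float64(26.0)]
-15 [np.float64(90.0), np.float64(89.0), np.float64(89.0), np.float64(98.0), np.float64(38.0), np.float64(16.0), np.float64(16.0), np.float64(16.0), np.float64(105.0), np.float64(106.0), np.float64(107.0), np.float64(107.0), np.float64(108.0), np.float64(108.0), np.float64(16.0), np.float64(16.0), np.float64(16.0), np.float64(16.0), np.float64(16.0), np.float64(15.0), np.float64(16.0), np.float64(16.0), np.float64(16.0), np.float64(16.0), np.float64(22.0), np.float64(26.0), np.float64(26.0), np.float64(26.0), np.float64(26.0)]
0 [np.float64(90.0), np.float64(90.0), np.float64(120.0), np.float64
[... 289 characters left out ...]
), np.float64(16.0), np.float64(16.0), np.float64(16.0), np.float64(16.0), np.float64(16.0), np.float64(22.0), np.float64(26.0), np.float64(26.0), np.float64(26.0), np.float64(26.0)]
15 [np.float64(83.0), np.float64(83.0), np.float64(51.0), np.float64(39.0), np.float64(38.0), np.float64(6.0), np.float64(6.0), np.float64(6.0), np.float64(16.0), np.float64(10.0), np.float64(15.0), np.float64(5.0), np.float64(6.0), np.float64(14.0), np.float64(13.0), np.float64(16.0), np.float64(6.0), np.float64(6.0), np.float64(16.0), np.float64(15.0), np.float64(16.0), np.float64(6.0), np.float64(11.0), np.float64(16.0), np.float64(22.0), np.float64(26.0), np.float64(26.0), np.float64(26.0), np.float64(26.0)]
```

The closed row now reaches the stop at tray x ≈ 133, so contact should come within about 1 mm.

```bash
python3 -m crank '[[[0,0,0],[0.0006,0,0],0]]'|tr '\n' ' '; python3 st.py
```

```text
time_s: 11.8 tool_pos: [635.7, -11.5, 224.7] tcp_rot: [0.001, 0.994, 0.11, -0.001] wrist_force: [-2.5, 0.3, -0.7] gripper_width: 13.5 t 11.8 p [635.7 -11.5 224.7] yaw 12.66 z [-0.001  -0.0019 -1.    ] F [-2.5  0.3 -0.7] M [-0.08  0.58 -0.02] w 13.5
tray x,y 60.1 -4.8 tip above floor 2.3 Fx -2.4
```

```bash
python3 -m crank '[[[0,0,0],[0.0006,0,0],0]]'|tr '\n' ' '; python3 st.py
```

```text
time_s: 11.92 tool_pos: [636.0, -11.4, 224.5] tcp_rot: [0.001, 0.994, 0.11, -0.001] wrist_force: [-2.8, 0.1, -1.9] gripper_width: 13.4 t 11.93 p [636.  -11.4 224.5] yaw 12.65 z [-0.0021 -0.0022 -1.    ] F [-2.8  0.1 -1.9] M [-0.11  0.52 -0.01] w 13.4
tray x,y 60.4 -4.8 tip above floor 2.1 Fx -2.71
```

Contact felt. Now I'll increase the force gently.

```bash
python3 -m crank '[[[0,0,0],[0.0012,0,0],0]]'|tr '\n' ' '; python3 st.py
```

```text
time_s: 12.05 tool_pos: [636.6, -11.3, 224.3] tcp_rot: [0.001, 0.994, 0.11, -0.002] wrist_force: [-3.6, -0.5, 0.1] gripper_width: 13.4 t 12.05 p [636.6 -11.3 224.3] yaw 12.65 z [-0.0042 -0.0027 -1.    ] F [-3.6 -0.5  0.1] M [-0.16  1.15 -0.01] w 13.4
tray x,y 61.0 -4.8 tip above floor 1.9 Fx -3.59
```

```bash
python3 -m crank '[[[0,0,0],[0.0014,0,0],0]]'|tr '\n' ' '; python3 st.py
```

```text
time_s: 12.18 tool_pos: [637.2, -11.2, 223.8] tcp_rot: [0.001, 0.994, 0.11, -0.004] wrist_force: [-5.8, -0.5, 0.1] gripper_width: 13.6 t 12.18 p [637.2 -11.2 223.8] yaw 12.64 z [-0.007  -0.0033 -1.    ] F [-5.8 -0.5  0.1] M [-0.24  1.4   0.02] w 13.6
tray x,y 61.6 -4.8 tip above floor 1.4 Fx -5.78
```

```bash
python3 -m crank '[[[0,0.003,0],[0.0014,0,-0.0007],0]]'|tr '\n' ' '; python3 st.py
```

```text
time_s: 12.3 tool_pos: [637.4, -11.1, 223.8] tcp_rot: [0.001, 0.994, 0.11, -0.004] wrist_force: [-6.3, -1.0, -0.5] gripper_width: 13.1 t 12.3 p [637.4 -11.1 223.8] yaw 12.64 z [-0.008  -0.0036 -1.    ] F [-6.3 -1.  -0.5] M [-0.25  1.73 -0.05] w 13.1
tray x,y 61.9 -4.8 tip above floor 1.4 Fx -6.33
```

```bash
python3 -m crank '[[[0,0.005,0],[0.0018,0,-0.001],0]]'|tr '\n' ' '; python3 st.py
```

```text
time_s: 12.42 tool_pos: [637.7, -11.0, 223.9] tcp_rot: [0.001, 0.994, 0.11, -0.004] wrist_force: [-9.5, 0.1, 1.0] gripper_width: 13.0 t 12.43 p [637.7 -11.  223.9] yaw 12.63 z [-0.0085 -0.0036 -1.    ] F [-9.5  0.1  1. ] M [-0.36  2.1  -0.  ] w 13.0
tray x,y 62.1 -4.8 tip above floor 1.5 Fx -9.26
```

```bash
python3 -m crank '[[[0,0.005,0],[0.002,0,-0.001],0]]'|tr '\n' ' '; python3 st.py
```

```text
time_s: 12.55 tool_pos: [637.9, -11.0, 223.9] tcp_rot: [0.001, 0.994, 0.11, -0.005] wrist_force: [-8.7, -1.8, 1.2] gripper_width: 13.3 t 12.55 p [637.9 -11.  223.9] yaw 12.61 z [-0.0096 -0.0039 -0.9999] F [-8.7 -1.8  1.2] M [-0.33  2.18 -0.  ] w 13.3
tray x,y 62.3 -4.8 tip above floor 1.5 Fx -8.88
```

```bash
python3 -m crank '[[[0,0.0065,0],[0.0024,0,-0.001],0],[[0,0.0065,0],[0.0024,0,-0.001],0]]'|tr '\n' ' '; python3 st.py
```

```text
time_s: 12.8 tool_pos: [638.3, -10.8, 223.6] tcp_rot: [0.002, 0.994, 0.11, -0.006] wrist_force: [-8.9, -1.0, 2.7] gripper_width: 13.1 t 12.8 p [638.3 -10.8 223.6] yaw 12.59 z [-0.0113 -0.0045 -0.9999] F [-8.9 -1.   2.7] M [-0.37  2.57  0.03] w 13.1
tray x,y 62.8 -4.7 tip above floor 1.2 Fx -8.92
```

```bash
python3 -m crank '[[[0,0.0075,0],[0.0026,0,-0.0012],0],[[0,0.0075,0],[0.0026,0,-0.0012],0]]'|tr '\n' ' '; python3 st.py
```

```text
time_s: 13.05 tool_pos: [638.6, -10.7, 223.7] tcp_rot: [0.002, 0.994, 0.109, -0.007] wrist_force: [-11.0, -1.6, 3.0] gripper_width: 13.4 t 13.05 p [638.6 -10.7 223.7] yaw 12.57 z [-0.0127 -0.0051 -0.9999] F [-11.   -1.6   3. ] M [-0.39  2.7   0.06] w 13.4
tray x,y 63.1 -4.7 tip above floor 1.3 Fx -11.06
```

```bash
python3 -m crank '[[[0,0.0075,0],[0.0026,0,-0.0012],0],[[0,0.0075,0],[0.0026,0,-0.0012],0]]'|tr '\n' ' '; python3 st.py; python3 meas.py w5|sed 's/np.float64//g'
```

```text
time_s: 13.3 tool_pos: [638.9, -10.6, 223.7] tcp_rot: [0.002, 0.994, 0.109, -0.007] wrist_force: [-10.2, -0.9, 3.2] gripper_width: 13.2 t 13.3 p [638.9 -10.6 223.7] yaw 12.55 z [-0.0141 -0.0057 -0.9999] F [-10.2  -0.9   3.2] M [-0.41  2.74  0.07] w 13.2
tray x,y 63.4 -4.7 tip above floor 1.3 Fx -10.16
-30 [(89.0), (89.0), (88.0), (101.0), -1, -1, (16.0), (16.0), (16.0), (14.0), (17.0), (16.0), (16.0), (16.0), (15.0), (16.0), (16.0), (16.0), (16.0), (15.0), (16.0), (16.0), (16.0), (16.0), (22.0), (26.0), (26.0), (26.0), (25.0)]
-15 [(89.0), (89.0), (88.0), (94.0), (37.0), (16.0), (16.0), (16.0), (16.0), (104.0), (105.0), (106.0), (105.0), (109.0), (106.0), (16.0), (16.0), (16.0), (16.0), (15.0), (16.0), (16.0), (16.0), (16.0), (23.0), (26.0), (26.0), (26.0), (26.0)]
0 [(89.0), (89.0), (89.0), (112.0), (108.0), (117.0), (116.0), (104.0), (94.0), (99.0), (103.0), (106.0), (107.0), (115.0), (120.0), (120.0), (122.0), (120.0), (124.0), (126.0), (16.0), (16.0), (16.0), (16.0), (22.0), (26.0), (26.0), (26.0), (26.0)]
15 [(82.0), (83.0), (81.0), (38.0), (37.0), (35.0), (6.0), (5.0), (15.0), (9.0), (15.0), (5.0), (6.0), (14.0), (12.0), (16.0), (5.0), (6.0), (16.0), (14.0), (16.0), (15.0), (10.0), (16.0), (22.0), (26.0), (26.0), (26.0), (26.0)]
```

View pics/w5.png

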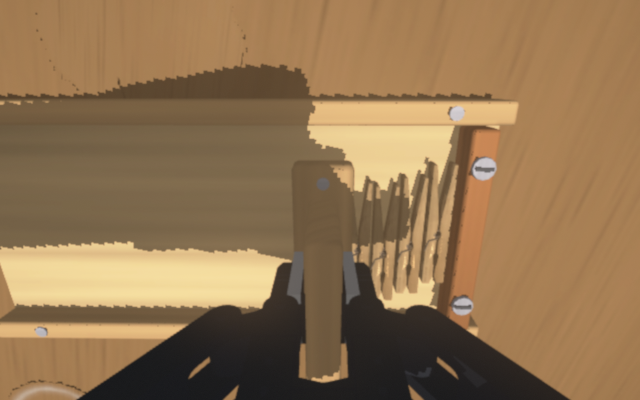

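The four pegs lie flat and closed against the stop rail (columns 355–455, rail at ~470). Force was held at about 9–12 N for roughly 0.9 s. Tip position 60.3 + 13 + 60 ≈ 133 matches the rail, so the row is closed. Now I'll back off and lift.

```bash
python3 -m crank '[[[0,0,0],[-0.002,0,-0.001],0],[[0,0,0],[-0.004,0,0],0],[[0,0,0],[-0.005,0,0],0],[[0,0.007,0],[-0.006,0,0],0],[[0,0.005,0],[-0.006,0,0],0]]'
python3 st.py 35 -4.7 2.5 2
```

```text
time_s: 13.98
tool_pos: [617.2, -15.3, 225.7]
tcp_rot: [0.001, 0.994, 0.109, 0.002]
wrist_force: [-0.2, -0.9, -2.7]
gripper_width: 13.4
t 13.97 p [617.2 -15.3 225.7] yaw 12.57 z [ 0.0046 -0.0012 -1.    ] F [-0.2 -0.9 -2.7] M [-0.01  0.06 -0.01] w 13.4
tray x,y 41.2 -4.5 tip above floor 3.3 Fx -0.36
[0.001, -0.002, -0.001] [-0.0031, 0.0001, 0.0004]
[0.001, -0.002, -0.001] [-0.0031, 0.0001, 0.0004]
```

```bash
python3 -m crank '[[[0,-0.004,0],[-0.006,0,0],0],[[0,0,0],[-0.02,0,-0.015],0],[[0,0,0],[-0.04,0,-0.03],0],[[0,0,0],[-0.05,0,-0.04],0],[[0,0,0],[0,0,0],0]]'
python3 st.py; python3 meas.py w6|sed 's/np.float64//g'
```

```text
time_s: 14.6
tool_pos: [500.5, -41.1, 311.4]
tcp_rot: [0.002, 0.994, 0.109, -0.0]
wrist_force: [0.3, 0.1, -2.2]
gripper_width: 13.2
t 14.6 p [500.5 -41.1 311.4] yaw 12.55 z [-3.0e-04 -3.1e-03 -1.0e+00] F [ 0.3  0.1 -2.2] M [ 0.03 -0.09 -0.06] w 13.2
tray x,y -78.3 -4.0 tip above floor 89.0 Fx 0.33
-30 [(5.0), (5.0), (5.0), (5.0), (10.0), (16.0), (16.0), (16.0), (16.0), (15.0), (16.0), (16.0), (16.0), (16.0), (15.0), (16.0), (16.0), (16.0), (16.0), (15.0), (16.0), (16.0), (16.0), (16.0), (22.0), (26.0), (26.0), (26.0), (25.0)]
-15 [(5.0), (5.0), (5.0), (5.0), (10.0), (16.0), (16.0), (16.0), (16.0), (15.0), (16.0), (16.0), (16.0), (16.0), (16.0), (16.0), (16.0), (16.0), (16.0), (15.0), (16.0), (16.0), (16.0), (16.0), (21.0), (26.0), (26.0), (26.0), (25.0)]
0 [(5.0), (5.0), (5.0), (5.0), (11.0), (16.0), (16.0), (14.0), (16.0), (15.0), (16.0), (16.0), (14.0), (16.0), (15.0), (16.0), (15.0), (15.0), (16.0), (15.0), (16.0), (16.0), (16.0), (16.0), (22.0), (26.0), (26.0), (26.0), (26.0)]
15 [(5.0), (6.0), (5.0), (5.0), (10.0), (16.0), (6.0), (9.0), (12.0), (15.0), (15.0), (6.0), (7.0), (11.0), (14.0), (16.0), -1, (12.0), (13.0), (15.0), (16.0), -1, (13.0), (16.0), (22.0), (26.0), (26.0), (26.0), (25.0)]
```

View pics/w6.png

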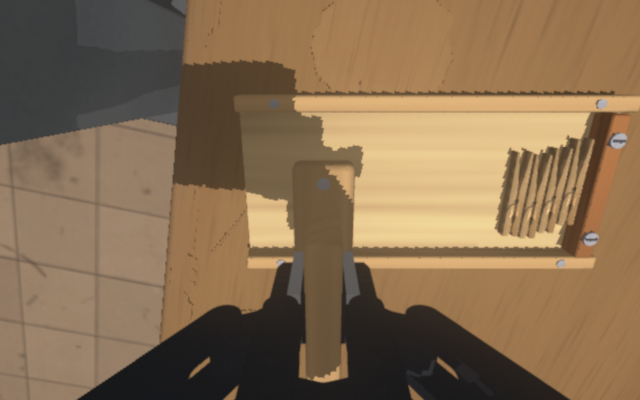

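The row spans tray x ≈ 73–133 at every y and is closed, flat and parallel to the rail (cols 500–590). Now I'll carry the rake back to its original free spot.

```bash
python3 -m crank '[[[0,0,0],[-0.008,0.036,0],0],[[0,0,0],[-0.008,0.036,0],0],[[0,0,0],[-0.008,0.036,0],0],[[0,0,0],[-0.008,0.036,0],0],[[0,0,0],[-0.008,0.036,0],0]]' | head -2
python3 -m crank '[[[0,0,0],[-0.008,0.036,0],0],[[0,0,0],[-0.008,0.036,0],0],[[0,0,0],[-0.008,0.025,0],0],[[0,0,0],[0,0,0],0],[[0,0,0],[0,0,0],0]]'
python3 - <<'E'
from h import *
from bench import r
o=r.get_obs();show(o);plan(o,(497.5,-338,250),12.7,2)
E
```

```text
time_s: 15.28
tool_pos: [506.8, -225.9, 307.7]
time_s: 15.9
tool_pos: [508.1, -331.8, 301.5]
tcp_rot: [-0.003, 0.994, 0.113, 0.0]
wrist_force: [-0.1, 0.7, -2.5]
gripper_width: 13.3
t 15.9 p [ 508.1 -331.8  301.5] yaw 12.99 z [ 0.      0.0057 -1.    ] F [-0.1  0.7 -2.5] M [0.03 0.02 0.  ] w 13.3
[-0.003, -0.001, 0.003] [-0.0059, 0.002, 0.0257]
[-0.003, -0.001, 0.003] [-0.0059, 0.0019, 0.0257]
```

```bash
python3 -m crank '[[[-0.005,0,0],[-0.004,0.003,0.025],0],[[0,0,0],[0,0,0.025],0],[[0,0,0],[0,0,0.016],0],[[0,0,0],[0,0,0.006],0],[[0,0,0],[0,0,0],0]]' >/dev/null; python3 -m crank '[[[0,0,0],[0,0,0],0]]' >/dev/null
python3 - <<'E'
from h import *
from bench import r
o=r.get_obs();show(o);p=o["tool_pos"];plan(o,(p[0],p[1],216.6),13,1)
E
```

```text
t 16.65 p [ 508.6 -330.2  228.2] yaw 13.46 z [ 0.0044  0.0021 -1.    ] F [ 0.4 -0.1 -1.6] M [-0.01 -0.06 -0.  ] w 13.7
[-0.001, -0.005, 0.008] [-0.0001, 0.0, 0.0116]
```

```bash
python3 -m crank '[[[-0.001,-0.004,0],[0,0,0.005],0],[[0,0,0],[0,0,0.004],0],[[0,0,0],[0,0,0],0]]' >/dev/null
python3 - <<'E'
from h import *
from bench import r
show(r.get_obs())
E
```

```text
t 17.02 p [ 509.  -330.6  219.9] yaw 13.43 z [ 0.0024 -0.0013 -1.    ] F [-0.1 -0.1 -1.9] M [ 0.02 -0.    0.01] w 13.6
```

```bash
python3 -m crank '[[[0.001,-0.002,0],[0,0,0.002],0],[[0,0,0],[0,0,0.001],0],[[0,0,0],[0,0,0.0007],0],[[0,0,0],[0,0,0.0005],0]]' >/dev/null
python3 - <<'E'
from h import *
from bench import r
show(r.get_obs())
E
```

```text
t 17.52 p [ 509.2 -330.7  216.4] yaw 13.42 z [ 2.0e-04 -1.2e-03 -1.0e+00] F [-2.1  0.8  5.5] M [ 0.28  0.71 -0.05] w 12.9
```

Touchdown. I'll release and rise.

```bash
python3 -m crank '[[[0,0,0],[0,0,-0.0003],0],[[0,0,0],[0,0,0],0.03],[[0,0,0],[0,0,0],0.085],[[0,0,0],[0,0,0],0.085],[[0,0,0],[0,0,0],0.085]]'
python3 - <<'E'
from h import *
from bench import r
show(r.get_obs())
E
```

```text
time_s: 18.15
tool_pos: [509.6, -331.0, 216.9]
tcp_rot: [0.001, 0.993, 0.117, 0.001]
wrist_force: [-0.1, -0.7, -1.5]
gripper_width: 82.0
t 18.15 p [ 509.6 -331.   216.9] yaw 13.42 z [ 0.002  -0.0019 -1.    ] F [-0.1 -0.7 -1.5] M [0.03 0.05 0.  ] w 82.0
```

```bash
python3 -m crank '[[[0,0,0],[0,0,-0.02],0.085],[[0,0,0],[0,0,-0.04],0.085],[[0,0,0],[0,0,-0.06],0.085],[[0,0,0],[-0.01,0.03,-0.03],0.085],[[0,0,0],[0,0,0],0.085]]'
python3 - <<'E'
from h import *
from bench import r
show(r.get_obs())
c=r.capture("wrist");cv2.imwrite("pics/w7.png",c["image"]);P=cloud(c)
m=(c["range_z"]>0)&(abs(P[...,0]-509)<60)&(abs(P[...,1]+331)<65)
for lo,hi in((14,36),(70,100)):
    q=P[m&(P[...,2]>lo)&(P[...,2]<hi)]
    if len(q): print(len(q),q.mean(0).round(1),q[:,2].max().round(1),[np.round(x,1) for x in cv2.minAreaRect(q[:,:2].astype(np.float32))])
t=r.capture("top");P=cloud(t);a=np.radians(12.7)
for n,(u0,v0,u1,v1) in {"tin":(340,158,365,182),"stick":(195,195,215,212),"spool":(195,230,212,244)}.items():
    p=P[v0:v1,u0:u1].reshape(-1,3);q=p[(p[:,2]>10)&(p[:,2]<150)];print(n,q.mean(0).round(1) if len(q) else None)
E
```

```text
time_s: 18.77
tool_pos: [506.9, -362.4, 377.5]
tcp_rot: [0.002, 0.993, 0.118, 0.002]
wrist_force: [0.1, 0.7, -0.1]
gripper_width: 84.8
t 18.77 p [ 506.9 -362.4  377.5] yaw 13.51 z [ 0.0052 -0.0038 -1.    ] F [ 0.1  0.7 -0.1] M [-0.   -0.03 -0.01] w 84.8
1765 [ 505.6 -321.    30.2] 33.6 [array([ 509.3, -331.3]), array([30., 96.]), np.float64(13.5)]
1382 [ 508.9 -329.1   81. ] 83.7 [array([ 509.2, -330.6]), array([14. , 63.4]), np.float64(13.4)]
tin [ 686.6 -315.3   25.8]
stick [551.5 252.2  72.8]
spool [424.4 267.7  35.7]
```

View pics/w7.png

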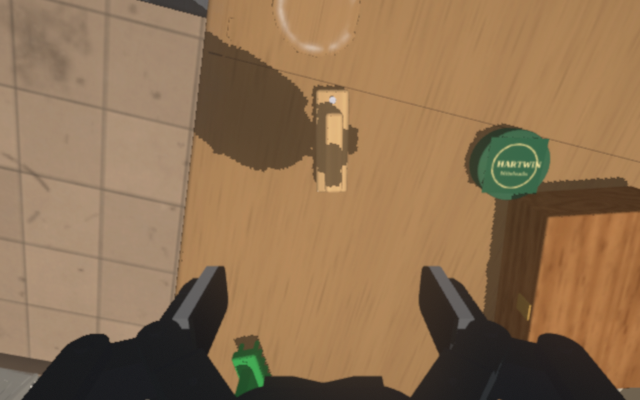

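The rake stands upright and alone at (330,140): head and grip centres coincide, and its top is at 83.7 mm. The bystanders haven't moved. Handing in.

```bash
python3 -c "
from bench import r
print(r.job_done())"
```

```text
the job is handed in; nothing more can be done
None
```

The job is done and handed in at about 19 s on the robot's clock. I picked up the rake, combed the four pegs to the stop rail and pressed the row. I then stood the rake back on the worktop near where it started, off the tray, and let go.

- **Press:** the wrist force along the tray read 8.9–11.1 N for about 0.9 s. The wrist moment suggests up to 12–13 N at the end, so the two readings differ a little. Both are above 8 N and below 18 N. Late in the press there was also an upward force of about 5 N on the tool. I took this as peg friction, though the teeth touching the tray floor is possible.
- **Pegs:** the last depth check, with the rake lifted clear, shows one closed row, flat on the tray floor, running from tray x ≈ 73 to 133 mm across most of its width. It lies against the rail, which I felt at about 133 mm. I did not measure each peg's angle separately.
- **Rake:** it stands upright at about (509, −331); the centres of its head and grip agree within 1 mm, and its top is 83.7 mm up.
- **Bystanders:** the tin, stain stick and spool are where they started, to within 0.3 mm.

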